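# Slide a power module along the rail into the corner of a test jig

### The arm

A 6-joint arm with a two-finger parallel gripper is mounted at the origin on the work surface. World frame = base frame: x ahead of the robot, y to its left, z up, the work surface at z = 0. Lengths are in m, angles in rad, forces in N, time in s.
With the tool pointing down it reaches from about 0.275 to 0.975 m from the base axis. Payload 8.4 kg.
Tool frame: the origin (TCP) lies at the very end of the fingers, on their centre line; the grasp point (between the pads) lies 19 mm behind it (grip_depth is the distance from the TCP to the grasp point, in m); y points along the fingers, z is the direction in which the jaws open and shut, and the axes are right-handed (so a half turn about y gives the same grasp; the last joint's range is limited). The gripper opens to 92 mm and grips with 3 to 60 N. Pads are 20 mm wide; open, the fingers measure 128 mm over their backs; the gripper's body (75 mm by 189 mm) begins 69 mm behind the grasp point.
Start: joints at [1.192, 0.353, 1.633, -0, 1.155, -0.002], TCP at [0.23, 0.581, 0.215] pointing down, gripper open.
Joint ranges: [-2.63, 2.63], [-0.92, 2.1], [0.06, 2.66], [-1.3, 4.44], [0, 2.69], [-3.02, 3.02]. Speed limits (rad/s): [2.22, 2.22, 2.79, 3.14, 3.14, 3.14].

### API

Orientations are given as a unit quaternion [w, x, y, z].
In Python, from plant import state, snapshot, camera_params, hand_in, grip_depth gives the robot as it stands.
- The arm moves only by the shell command python3 -m pendant 'ROWS' [FORCE]. ROWS is JSON, a list of rows, each an object with "linear": the shift along the tool's x, y, z in units of 40 mm (1.0 is 40 mm), a list of three; "spin": the turn about the tool's y in units of 5 degrees (1.0 is 5 degrees); "grip": the finger opening in mm, from 0 to 91.9. A call has 1 to 20 rows; each row is the pose to reach, as a shift and turn from the pose commanded when the call began, along the tool's axes at that moment; what a row does not reach only later rows make up. A row lasts 1/10 s, in which the tool goes at most 50 mm and 8.59 degrees, less where a joint would pass 70% of its speed; a pose out of reach is approached as far as the arm can. A call with a gripper value outside its range is refused whole. The fingers move at their own pace and stop on an object; FORCE is the grip in N (left out, the last holds). Time passes only in rows, so rows that repeat a pose let the fingers close. It gives the time, the measured TCP pose, the force and the opening at its end, in the units of the state.
- state(): the state, without advancing time (a new reading comes with each control period).
- snapshot(name): name is "scene" or "top" or "wrist"; returns the picture (384x512x3 uint8, red, green, blue); there is no depth.
- camera_params(name): a dict with "camera_matrix" (3x3 intrinsics, pixels), "position" and "attitude" of the camera in the world; the wrist camera has in their place "tool_from_camera" (4x4, takes a point from camera to tool coordinates, whose origin is the TCP and whose axes are the tool frame's). Camera axes: x right, y down, z forward; pixel columns grow to the right and rows downward; lengths in m; the calibration is good to about 2 mm. A picture is of the moment at which its call begins: read the wrist's pose just before it. camera_params takes no time and is no camera call.
- hand_in(): hands the job in, once; it reports no verdict.
The state is a dict: "time_s": time; "joint_positions": joint angles; "joint_vel": joint speeds; "tau": joint torques, N m; "position": TCP position; "ee_rot": TCP orientation; "wrist_force": force on the tool from outside, world axes, zero at the start; "wrist_torque": the same for the moment, N m; "finger_gap": finger opening in m.
Only numpy, scipy, OpenCV 4.12 (cv2) and the standard library are available. Lean on these libraries where they do the work, as an engineer would, in place of code of your own. Each camera call takes 0.05 s, during which the arm holds its last target.

### The job

On the metal test jig, push the black rectangular module with your fingertips until it lies flat against the long rail, then slide it along the rail into the corner pocket until it is fully home against the end wall. Only push it: do not pick it up or tip it, and leave everything else where it stands. Move clear when it is home.

Things in the scene. Friction and masses are not known exactly. Their poses are not given: they have to be found in the camera images.
- jig: Fixed test jig: aluminium plate on the worktop, 180 x 350 mm, 8 mm thick, carrying dark steel bars 14 mm tall. Origin at the plate's underside; plate spans own x -110 to +70, own y -180 to +170 mm. Own z up; own x points away from the robot (within 20 degrees), own y to the robot's left. The plate is open and flat but for the rail, end wall and lip (see the points).
- rail_mid (a point): Point on the rail's working face at plate-top level: own x +50, y 0, z 8 mm of the jig. The rail is the long straight bar on the far side, face turned to the robot (-x), running along own y from -173 mm to the end wall at +145 mm.
- lip_mouth (a point): Where the lip's inner face begins, at plate-top level: own x +6, y +103, z 8 mm of the jig. The lip is a 10 mm thick bar parallel to the rail, from here to the end wall; a slanted bar ahead of it flares the mouth, reaching to about own x -13, y +84 mm. The pocket can be entered only by sliding along the rail.
- pocket_corner (a point): Inmost corner of the pocket, where rail face, end wall and plate top meet: own x +50, y +145, z 8 mm of the jig. The end wall is the short cross bar at the rail's +y (left) end. The pocket is the corner between the two, a channel 44 mm wide, closed on the robot's side by the lip.
- module: The part to slide: black plastic block, 60 mm long (own y), 40 wide (own x), 22 tall, flat terminals on its flat top; 0.08 to 0.15 kg, slides freely. Origin: centre of its underside. Starts on the open plate, 35 mm or more off the rail, turned up to 30 degrees. Home, its long side is along the rail, its origin near own x +30, y +115, z 8 mm of the jig; either end may lead.
- capacitor: Bystander standing on the jig plate: black upright cylinder with a bare metal top, 33 mm across, 32 mm tall, on the robot's side of the plate; origin at the centre of its underside. The module and it may swap starting places. Must stay put.
- coil: Bystander lying on the jig plate in front of the pocket's lip: copper ring 36 mm across, 14 mm tall, origin at the centre of its underside. Must stay put.
- board: Bystander: green circuit board on short feet, 104 x 200 mm, 38 mm tall in all, beyond the jig to the right; origin under its centre.
- meter: Bystander: grey hand-held multimeter lying on its back, 85 x 170 mm, 36 mm tall (its dial reaches 46 mm), beyond the jig to the left; origin under its centre.
- screwdriver: Bystander: screwdriver lying to the right of the jig.
- screw_jar: Bystander: clear jar with a white cap, 60 mm across, 60 mm tall, to the left of the jig.
- mug: Bystander: white mug, 80 mm across, 90 mm tall, to the far left of the jig.
Things that resemble listed ones, but are neither listed nor needed, are in the scene too. Leave any turquoise look-alike of the module alone.

How it is judged:
By the outcome, as a careful person would: the job done as asked, in the order asked, and still so for the second after the job is handed in, with the robot touching nothing.
It also fails if it takes over 54 s, if anything falls off the work surface, if the arm or the gripper's body presses on something with over 40 N, if the wrist force passes 120 N, or if a joint passes its speed limit or range.

## Working session

There is one attempt and no reset: what is moved stays moved. The work goes in short steps, Python scripts to look and compute and a shell command to move; the robot and the scene stay as the last step left them, time stands still between calls to the robot, and variables do not carry over. Pictures are saved under pics/ and viewed, and the job is handed in when it is done.

```bash
mkdir -p pics; ls; python3 - <<'E'
from plant import state,snapshot,camera_params
import cv2
s=state();print(s)
for n in("scene","top","wrist"):
    cv2.imwrite(f"pics/{n}0.png",snapshot(n)[:,:,::-1]); print(n,camera_params(n))
E
```

```text
pics
{'time_s': 0.0, 'joint_positions': array([ 1.19161153e+00,  3.53597133e-01,  1.63414396e+00, -2.24987413e-05,
        1.15520057e+00, -2.43169878e-03]), 'joint_vel': array([ 0.00159336, -0.00126248,  0.00195859, -0.00082434,  0.00031152,
       -0.00146402]), 'tau': array([-6.96602674e-04, -5.93834496e+01, -3.34220767e+01,  6.97515509e-02,
        2.36873369e-02, -1.36621638e-04]), 'position': array([0.22977917, 0.58068912, 0.21389136]), 'ee_rot': array([-0.69412852,  0.69506785, -0.13249606,  0.13232943]), 'wrist_force': array([-0.73119675, -0.22697135,  0.51652732]), 'wrist_torque': array([-0.02155318,  0.00117979, -0.04146663]), 'finger_gap': 0.09195699828640393}
scene {'camera_matrix': array([[362.53327955,   0.        , 259.09326147],
       [  0.        , 362.53327955, 188.49777428],
       [  0.        ,   0.        ,   1.        ]]), 'position': array([1.03597564, 0.23571105, 0.87460743]), 'attitude': array([-0.14304526,  0.51912563,  0.80858563, -0.23714114])}
top {'camera_matrix': array([[370.81457086,   0.        , 257.55648465],
       [  0.        , 370.81457086, 187.82103421],
       [  0.        ,   0.        ,   1.        ]]), 'position': array([0.49436551, 0.01648732, 1.13369029]), 'attitude': array([-0.01823413,  0.71664038, -0.69610515,  0.03913702])}
wrist {'camera_matrix': array([[313.88179409,   0.        , 258.61336791],
       [  0.        , 313.88179409, 196.02425834],
       [  0.        ,   0.        ,   1.        ]]), 'tool_from_camera': array([[-1.36593940e-03,  9.64513635e-01,  2.64029510e-01,
        -7.30010496e-02],
       [-9.86176699e-04, -2.64030928e-01,  9.64513710e-01,
        -1.70438026e-01],
       [ 9.99998581e-01,  1.05708753e-03,  1.31183112e-03,
        -3.76171777e-04],
       [ 0.00000000e+00,  0.00000000e+00,  0.00000000e+00,
         1.00000000e+00]])}
```

View pics/top0.png

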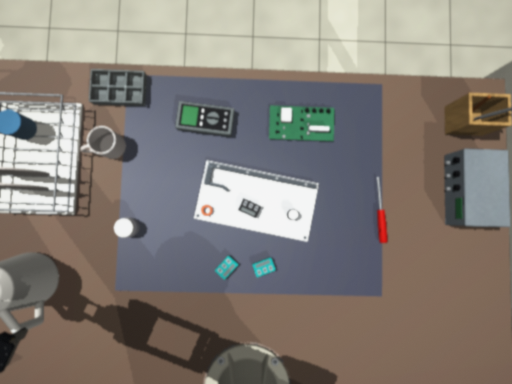

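View pics/scene0.png

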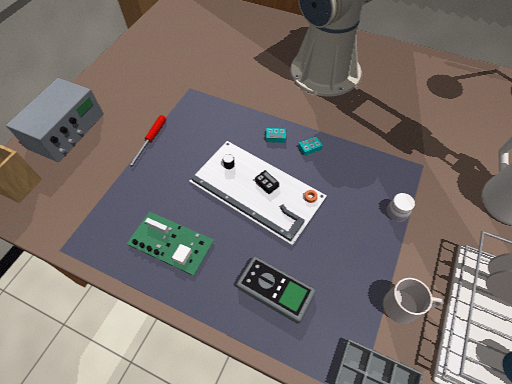

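The top view shows the jig plate (cols 195-318, rows 160-240), module at about (251,207), coil (208,211) and capacitor (293,214). The pocket is at the upper left (~(212,172)). Turquoise look-alikes sit at (227,267) and (264,267). Next I'll measure them.

```bash
cat > h.py <<'E'
import numpy as np,cv2
from scipy.spatial.transform import Rotation as R
from plant import state,snapshot,camera_params
def rot(q): return R.from_quat([q[1],q[2],q[3],q[0]]).as_matrix()
def cam(n,s=None):
    p=camera_params(n);K=p['camera_matrix']
    if n=='wrist':
        T=p['tool_from_camera'];Rt=rot(s['ee_rot']);return K,Rt@T[:3,:3],Rt@T[:3,3]+s['position']
    return K,rot(p['attitude']),p['position']
def ray(c,uv,z):
    K,A,t=c;uv=np.atleast_2d(uv).astype(float)
    d=(A@np.linalg.inv(K)@np.c_[uv,np.ones(len(uv))].T).T
    return t+d*((z-t[2])/d[:,2])[:,None]
def proj(c,P):
    K,A,t=c;q=(K@A.T@(np.atleast_2d(P)-t).T).T;return q[:,:2]/q[:,2:]
E
python3 - <<'E'
from h import *
im=cv2.imread('pics/top0.png');c=cam('top')
cv2.imwrite('pics/top0crop.png',cv2.resize(im[145:285,180:335],None,fx=5,fy=4.2 and 5,interpolation=cv2.INTER_CUBIC)[:600])
hsv=cv2.cvtColor(im,cv2.COLOR_BGR2HSV)
m=((hsv[...,2]>170)&(hsv[...,1]<60)).astype(np.uint8);m2=np.zeros_like(m);m2[150:250,185:330]=m[150:250,185:330]
cs=max(cv2.findContours(m2,0,2)[0],key=cv2.contourArea);h=cv2.convexHull(cs)
r=cv2.minAreaRect(ray(c,h[:,0],.008)[:,:2].astype(np.float32));print(r,cv2.boxPoints(r))
print(cv2.boxPoints(cv2.minAreaRect(h)))
print(rot(state()['ee_rot']))
E
```

```text
((0.5476274490356445, -0.012509763240814209), (0.35327547788619995, 0.18209578096866608), 80.04756927490234) [[ 0.4274213  -0.17075352]
 [ 0.60677683 -0.20222522]
 [ 0.66783357  0.145734  ]
 [ 0.48847806  0.1772057 ]]
[[192.88939 218.30064]
 [205.19402 159.57399]
 [319.32642 183.48744]
 [307.0218  242.2141 ]]
[[ 9.29861653e-01 -3.70223418e-04  3.67909186e-01]
 [-3.67909373e-01 -9.41137519e-04  9.29861177e-01]
 [ 1.99675590e-06 -9.99999489e-01 -1.01133635e-03]]
```

View pics/top0crop.png

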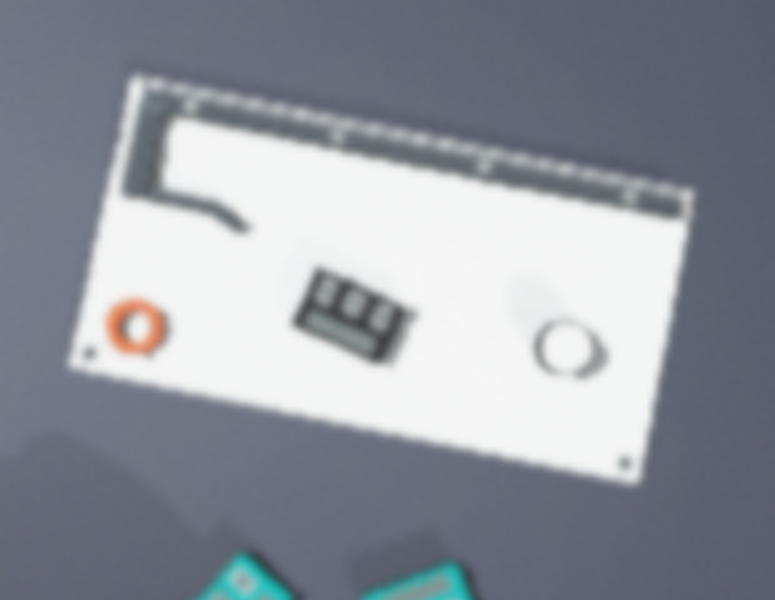

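View pics/wrist0.png

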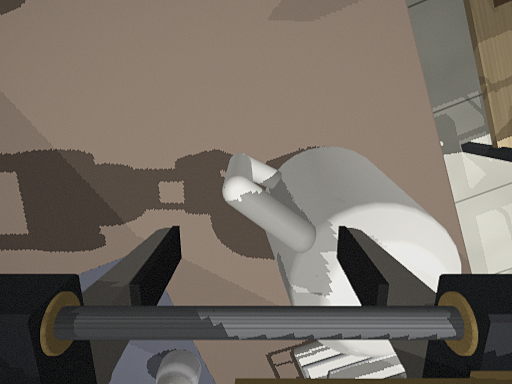

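```bash
python3 - <<'E'
from h import *
s=state();im=cv2.imread('pics/top0.png');sc=cv2.imread('pics/scene0.png');w=cv2.imread('pics/wrist0.png')
print('tcp px',proj(cam('top'),s['position']),proj(cam('scene'),s['position']),proj(cam('wrist',s),s['position']))
a=cv2.resize(im[230:384,0:140],(380,418));b=cv2.resize(sc[40:260,340:512],(327,418))
cv2.imwrite('pics/corner.png',np.hstack([a,b]))
# module / bystanders
c=cam('top');hsv=cv2.cvtColor(im,cv2.COLOR_BGR2HSV)
yaw=np.radians(-9.95);ex=np.array([np.cos(yaw),np.sin(yaw)]);ey=np.array([-ex[1],ex[0]]);O=np.array([.5476,-.0125])+.02*ex+.005*ey
print('O',O)
def own(P): P=np.atleast_2d(P)[:,:2]-O;return np.c_[P@ex,P@ey]*1000
m=np.zeros(im.shape[:2],np.uint8);m[195:222,232:267]=(hsv[195:222,232:267,2]<120)
m=cv2.morphologyEx(m,3,np.ones((7,7),np.uint8));cs=max(cv2.findContours(m,0,1)[0],key=cv2.contourArea)
for z in(.03,.008):
    q=own(ray(c,cs[:,0],z)).astype(np.float32);r=cv2.minAreaRect(q);print(z,r)
for n,uv,z in(('cap top',(180+570/5,145+348/5),.04),('coil',(180+137/5,145+327/5),.022),('lipmouth',(180+212/5,145+208/5),.022),('flare end',(180+245/5,145+230/5),.022),('railR',(180+680/5,145+216/5),.008),('corner',(180+168/5,145+120/5),.022)):
    P=ray(c,uv,z)[0];print(n,P,own(P))
E
```

```text
tcp px [[  4.57865536 323.13818034]] [[536.9956379  125.34220741]] [[258.79857872 239.4497681 ]]
O [ 0.56816312 -0.01103098]
0.03 ((-45.89128112792969, 9.619562149047852), (57.62552261352539, 34.08184051513672), 76.60933685302734)
0.008 ((-45.26236343383789, 9.525215148925781), (58.77418518066406, 34.761199951171875), 76.60933685302734)
cap top [ 0.50779199 -0.12443285  0.04      ] [[ -39.86851807 -122.12762744]]
coil [0.51322385 0.1325427  0.022     ] [[-78.92083584 131.92129447]]
lipmouth [0.58576076 0.0904665  0.022     ] [[ -0.20466419 103.01152172]]
flare end [0.57312301 0.07025447 0.022     ] [[-9.15992115 80.91983944]]
railR [ 0.59069243 -0.19451995  0.008     ] [[  53.89526273 -176.83628724]]
corner [0.63809725 0.11876747 0.022     ] [[ 46.45453468 139.92996309]]
```

View pics/corner.png

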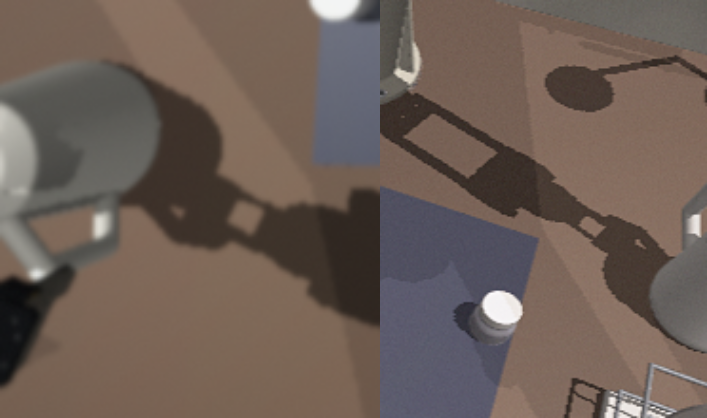

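```bash
python3 -m pendant '[{"linear":[0,-1.25,0],"spin":0,"grip":91},{"linear":[0,-2.5,0],"spin":0,"grip":91},{"linear":[0,-2.5,0],"spin":0,"grip":91},{"linear":[10.7,-2.5,-10.9],"spin":-2.3,"grip":20},{"linear":[10.7,-2.5,-10.9],"spin":-2.3,"grip":20},{"linear":[10.7,-2.5,-10.9],"spin":-2.3,"grip":20},{"linear":[10.7,-2.5,-10.9],"spin":-2.3,"grip":20},{"linear":[10.7,-2.5,-10.9],"spin":-2.3,"grip":20},{"linear":[10.7,-2.5,-10.9],"spin":-2.3,"grip":20},{"linear":[10.7,-2.5,-10.9],"spin":-2.3,"grip":20},{"linear":[10.7,-2.5,-10.9],"spin":-2.3,"grip":20},{"linear":[10.7,-2.5,-10.9],"spin":-2.3,"grip":20},{"linear":[10.7,-1,-10.9],"spin":-2.3,"grip":20},{"linear":[10.7,0,-10.9],"spin":-2.3,"grip":20},{"linear":[10.7,0,-10.9],"spin":-2.3,"grip":20},{"linear":[10.7,0,-10.9],"spin":-2.3,"grip":20},{"linear":[10.7,0,-10.9],"spin":-2.3,"grip":20}]'
python3 - <<'E'
from h import *
s=state();i=snapshot('wrist')[:,:,::-1];print(s['time_s'],s['position'],rot(s['ee_rot']),s['finger_gap'],s['wrist_force'])
cv2.imwrite('pics/w1.png',i);np.savez('w1',pos=s['position'],q=s['ee_rot'])
E
```

```text
time_s: 1.85
position: [0.4664, 0.0152, 0.2112]
ee_rot: [-0.704, 0.705, -0.065, 0.062]
wrist_force: [-0.2, 0.2, 0.6]
finger_gap: 0.02
1.85 [0.4664119  0.01517629 0.21120794] [[ 0.98394079 -0.00491967  0.17842735]
 [-0.17843439 -0.0010281   0.98395128]
 [-0.00465728 -0.99998737 -0.00188942]] 0.019999637524331926 [-0.18754544  0.21131428  0.58267235]
```

View pics/w1.png

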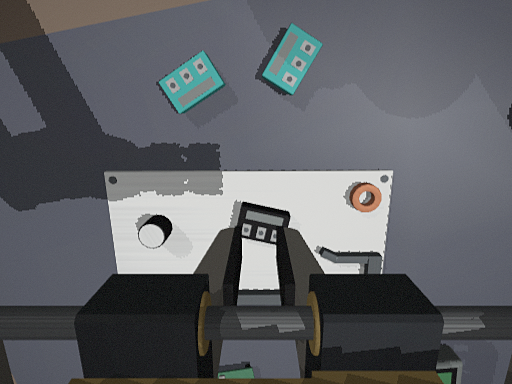

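The wrist view shows the near plate edge at row 171 (cols 105–393), the module top near (265,222), flare bar end near (318,250), capacitor (152,236) and coil (366,197). I'll cross-check the jig pose against these.

```bash
cat >> h.py <<'E'
yaw=np.radians(-9.95);ex=np.array([np.cos(yaw),np.sin(yaw)]);ey=np.array([-ex[1],ex[0]]);O=np.array([.5476,-.0125])+.02*ex+.005*ey
def own(P): P=np.atleast_2d(P)[:,:2]-O;return np.c_[P@ex,P@ey]*1000
def toworld(x,y): return O+ex*x/1000+ey*y/1000
E
python3 - <<'E'
from h import *
d=np.load('w1.npz');s=dict(position=d['pos'],ee_rot=d['q']);c=cam('wrist',s);im=cv2.imread('pics/w1.png')
cv2.imwrite('pics/w1c.png',cv2.resize(im[160:310,90:410],(800,375),interpolation=cv2.INTER_CUBIC))
for n,uv,z in(('nearR',(105,171),.008),('nearL',(393,171),.008),('coil',(366,197),.022),('cap',(152,236),.04),('flare',(318,250),.022),('holeR',(113,180),.008),('holeL',(384,179),.008)):
    print(n,own(ray(c,uv,z)))
m=np.zeros(im.shape[:2],np.uint8);m[195:246,225:300]=im[195:246,225:300].max(2)<150
q=cv2.findContours(m,0,1)[0];q=max(q,key=cv2.contourArea);r=cv2.minAreaRect(q);print('px',cv2.boxPoints(r))
for p in cv2.boxPoints(r):print(own(ray(c,p,.03)))
print('tcp own',own(s['position']))
E
```

```text
nearR [[-108.55515024 -177.9325932 ]]
nearL [[-107.09393137  169.97034936]]
coil [[-78.51184696 135.19362474]]
cap [[ -37.21631351 -117.17319392]]
flare [[-10.34559668  81.228273  ]]
holeR [[ -97.41030666 -169.64856597]]
holeL [[-97.27584444 160.08656259]]
px [[225. 245.]
 [225. 200.]
 [299. 200.]
 [299. 245.]]
[[-21.07856659 -33.4044241 ]]
[[-77.75453224 -31.58040059]]
[[-77.39977464  54.64422261]]
[[-20.72225321  56.29054004]]
tcp own [[-104.74909545    8.23162463]]
```

View pics/w1c.png

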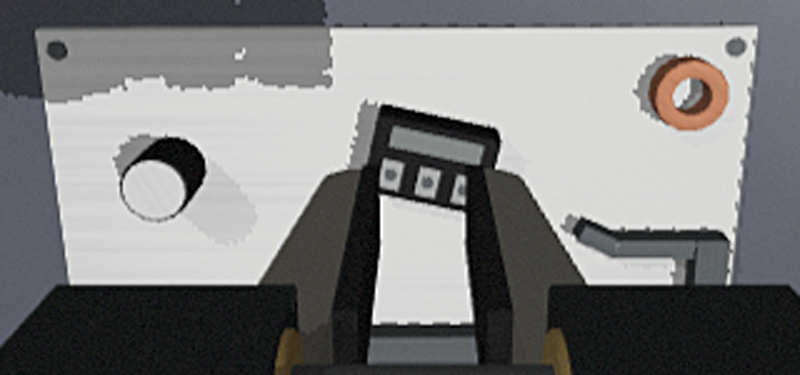

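```bash
python3 -m pendant '[{"linear":[0,2.5,0],"spin":0,"grip":20},{"linear":[0,4,0],"spin":0,"grip":20},{"linear":[0,4.6,0],"spin":0,"grip":20},{"linear":[0,4.85,0],"spin":0,"grip":20},{"linear":[0,4.85,0],"spin":0,"grip":20},{"linear":[0,4.85,0],"spin":0,"grip":20},{"linear":[0,4.85,0],"spin":0,"grip":20}]'
python3 - <<'E'
from h import *
s=state();print(s['time_s'],s['position'],own(s['position']),rot(s['ee_rot'])[:,0])
cv2.imwrite('pics/t2.png',cv2.resize(snapshot('scene')[:,:,::-1][120:260,170:350],(720,560)))
E
```

```text
time_s: 2.6
position: [0.4695, 0.0188, 0.023]
ee_rot: [0.705, -0.704, 0.061, -0.063]
wrist_force: [0.7, -0.4, 0.1]
finger_gap: 0.0201
2.6 [0.4694505  0.01878062 0.02303232] [[-102.37898369   12.30677222]] [ 0.98462778 -0.17462673  0.00369268]
```

View pics/t2.png

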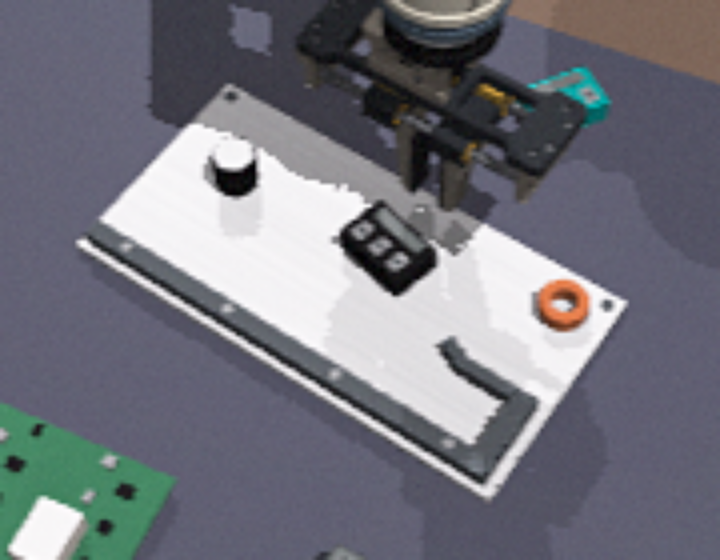

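```bash
python3 -m pendant '[{"linear":[0,0.2,-0.05],"spin":0,"grip":20},{"linear":[0.3,0.2,-0.05],"spin":0,"grip":20},{"linear":[0.45,0.2,-0.05],"spin":0,"grip":20},{"linear":[0.6,0.2,-0.05],"spin":0,"grip":20},{"linear":[0.75,0.2,-0.05],"spin":0,"grip":20},{"linear":[0.9,0.2,-0.05],"spin":0,"grip":20},{"linear":[1.05,0.2,-0.05],"spin":0,"grip":20},{"linear":[1.2,0.2,-0.05],"spin":0,"grip":20},{"linear":[1.35,0.2,-0.05],"spin":0,"grip":20},{"linear":[1.5,0.2,-0.05],"spin":0,"grip":20},{"linear":[1.65,0.2,-0.05],"spin":0,"grip":20},{"linear":[1.8,0.2,-0.05],"spin":0,"grip":20},{"linear":[1.9,0.2,-0.05],"spin":0,"grip":20},{"linear":[2.0,0.2,-0.05],"spin":0,"grip":20},{"linear":[2.1,0.2,-0.05],"spin":0,"grip":20},{"linear":[2.2,0.2,-0.05],"spin":0,"grip":20},{"linear":[2.2,0.2,-0.05],"spin":0,"grip":20}]'
python3 - <<'E'
from h import *
s=state();print(s['time_s'],s['position'],own(s['position']),rot(s['ee_rot'])[:,0],s['wrist_force'])
cv2.imwrite('pics/t3.png',cv2.resize(snapshot('scene')[:,:,::-1][120:260,170:350],(720,560)))
E
```

```text
time_s: 4.35
position: [0.5546, 0.0008, 0.0127]
ee_rot: [0.704, -0.704, 0.062, -0.062]
wrist_force: [-0.3, -0.5, -0.6]
finger_gap: 0.0203
4.35 [0.55457317 0.00079266 0.01268825] [[-15.42853477   9.29761128]] [ 9.84527846e-01 -1.75226328e-01  8.08703769e-04] [-0.30274939 -0.52609323 -0.56828272]
```

View pics/t3.png

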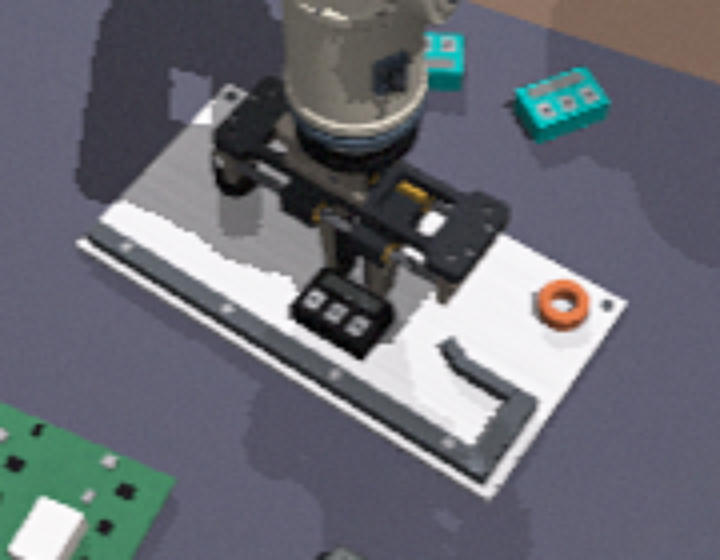

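```bash
python3 -m pendant '[{"linear":[0.08,0,0],"spin":0,"grip":20},{"linear":[0.16,0,0],"spin":0,"grip":20},{"linear":[0.24,0,0],"spin":0,"grip":20},{"linear":[0.3,0,0],"spin":0,"grip":20},{"linear":[0.36,0,0],"spin":0,"grip":20},{"linear":[0.36,0,0],"spin":0,"grip":20}]'
python3 -m pendant '[{"linear":[0.03,0,0],"spin":0,"grip":20},{"linear":[0.06,0,0],"spin":0,"grip":20},{"linear":[0.06,0,0],"spin":0,"grip":20}]'
python3 - <<'E'
from h import *
s=state();print(s['time_s'],s['position'],own(s['position']),rot(s['ee_rot'])[:,0],s['wrist_force'])
cv2.imwrite('pics/t4.png',cv2.resize(snapshot('scene')[:,:,::-1][120:260,170:350],(720,560)))
E
```

```text
time_s: 5.0
position: [0.5684, -0.0017, 0.0126]
ee_rot: [0.704, -0.704, 0.062, -0.062]
wrist_force: [-0.6, -0.1, 0.4]
finger_gap: 0.0199
time_s: 5.3
position: [0.5704, -0.0021, 0.0126]
ee_rot: [-0.704, 0.704, -0.062, 0.062]
wrist_force: [0.7, -0.4, -0.1]
finger_gap: 0.0202
5.3 [ 0.5704209  -0.00208028  0.01256991] [[0.67724326 9.2061872 ]] [ 9.84530590e-01 -1.75212775e-01  1.19160821e-05] [ 0.66983899 -0.35057354 -0.11225076]
```

View pics/t4.png

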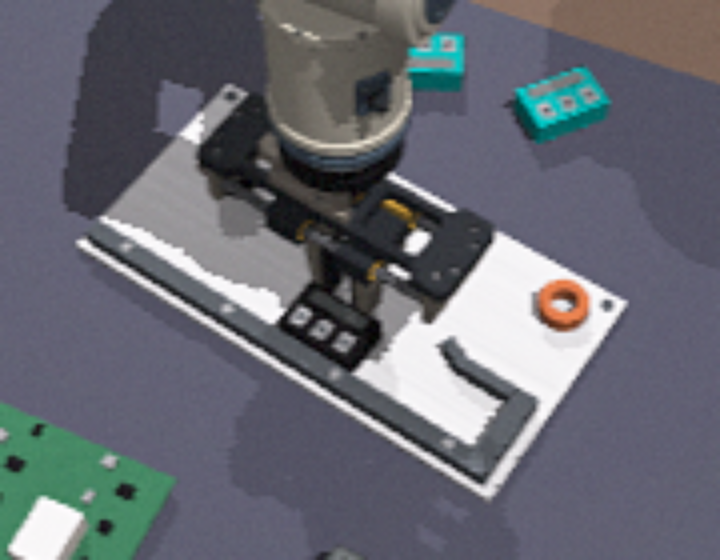

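```bash
python3 -m pendant '[{"linear":[0.03,0,0],"spin":0,"grip":20},{"linear":[0.06,0,0],"spin":0,"grip":20},{"linear":[0.06,0,0],"spin":0,"grip":20}]'
python3 -m pendant '[{"linear":[0.02,0,0],"spin":0,"grip":20},{"linear":[0.04,0,0],"spin":0,"grip":20},{"linear":[0.04,0,0],"spin":0,"grip":20}]'
```

```text
time_s: 5.65
position: [0.5705, -0.0022, 0.0123]
ee_rot: [0.704, -0.704, 0.064, -0.061]
wrist_force: [-7.1, 2.5, 5.5]
finger_gap: 0.0202
time_s: 5.95
position: [0.5705, -0.0023, 0.0121]
ee_rot: [0.704, -0.704, 0.065, -0.06]
wrist_force: [-11.3, 4.0, 10.0]
finger_gap: 0.0199
```

```bash
python3 -m pendant '[{"linear":[-0.3,0,0],"spin":0,"grip":20},{"linear":[-0.6,0,0],"spin":0,"grip":20},{"linear":[-0.6,-1.2,0],"spin":0,"grip":0},{"linear":[-0.6,-2,0],"spin":0,"grip":0},{"linear":[-1.2,-3,-1],"spin":0,"grip":0},{"linear":[-1.2,-3,-2],"spin":0,"grip":0},{"linear":[-1.2,-3,-2],"spin":0,"grip":0}]'
python3 - <<'E'
from h import *
s=state();print(s['time_s'],s['position'],own(s['position']),rot(s['ee_rot'])[:,0],s['wrist_force'],s['finger_gap'])
t=snapshot('top')[:,:,::-1];cv2.imwrite('pics/top5.png',cv2.resize(t[145:245,185:325],(798,570),interpolation=2));cv2.imwrite('pics/top5raw.png',t)
E
```

```text
time_s: 6.65
position: [0.5122, -0.0766, 0.1344]
ee_rot: [-0.704, 0.705, -0.062, 0.064]
wrist_force: [0.6, 0.1, 0.5]
finger_gap: 0.0006
6.65 [ 0.5122007  -0.07664774  0.13443957] [[-43.78284672 -74.29948554]] [ 0.98411799 -0.17748236  0.00343353] [0.55342962 0.13727999 0.54389102] 0.0006199307923659193
```

View pics/top5.png

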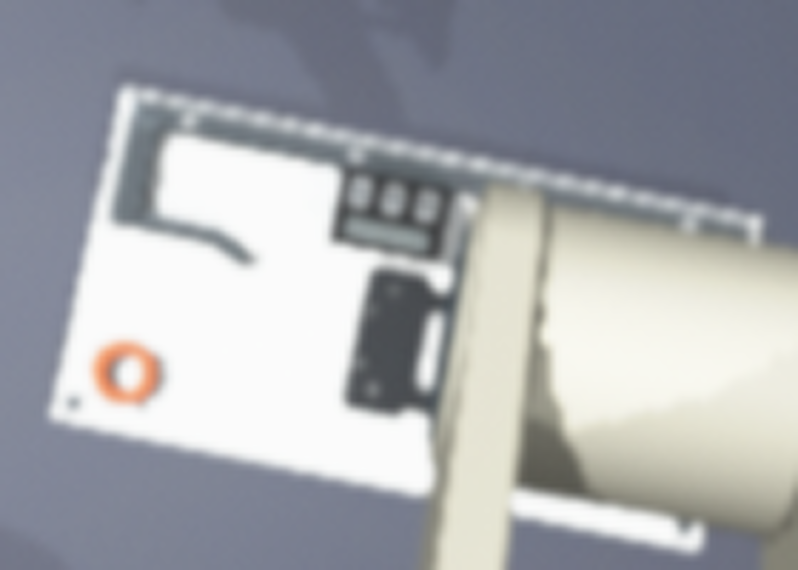

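The module lies flush along the rail, spanning cols ~338–452 in this crop (5.7×), and clear of the flare.

```bash
python3 - <<'E'
from h import *
c=cam('top')
for uv in((338,205),(452,228),(395,210)):
    print(own(ray(c,(185+uv[0]/5.7,145+uv[1]/5.7),.03)))
s=state();Rt=rot(s['ee_rot']);p=toworld(29,-45)
print(s['position'],own(s['position']),Rt.T@np.r_[p-s['position'][:2],.014-s['position'][2]]/.04)
E
```

```text
[[29.00402926 41.94920489]]
[[ 29.27310784 -19.04915811]]
[[32.49385852 12.14979837]]
[ 0.51255604 -0.07497621  0.13361328] [[-43.72168109 -72.59169748]] [1.80677658 2.99465315 0.70056143]
```

```bash
python3 -m pendant '[{"linear":[0.9,0,0.4],"spin":0,"grip":0},{"linear":[1.8,0,0.55],"spin":0,"grip":0},{"linear":[1.8,0,0.55],"spin":0,"grip":0},{"linear":[1.8,1.2,0.55],"spin":0,"grip":0},{"linear":[1.8,2.2,0.55],"spin":0,"grip":0},{"linear":[1.8,2.6,0.55],"spin":0,"grip":0},{"linear":[1.8,2.6,0.55],"spin":0,"grip":0},{"linear":[1.8,2.6,0.55],"spin":0,"grip":0}]'
python3 - <<'E'
from h import *
s=state();print(s['time_s'],s['position'],own(s['position']),rot(s['ee_rot'])[:,0],s['wrist_force'],s['finger_gap'])
cv2.imwrite('pics/t6.png',cv2.resize(snapshot('scene')[:,:,::-1][120:260,170:350],(720,560)))
E
```

```text
time_s: 7.5
position: [0.5874, -0.0635, 0.0286]
ee_rot: [0.704, -0.704, 0.062, -0.062]
wrist_force: [0.6, -0.1, 1.3]
finger_gap: 0.0004
7.5 [ 0.58735569 -0.06350992  0.028569  ] [[ 27.97165663 -48.37333771]] [ 9.84607429e-01 -1.74778963e-01 -7.24526233e-04] [ 0.59444076 -0.08363319  1.2626694 ] 0.0004281633129307713
```

View pics/t6.png

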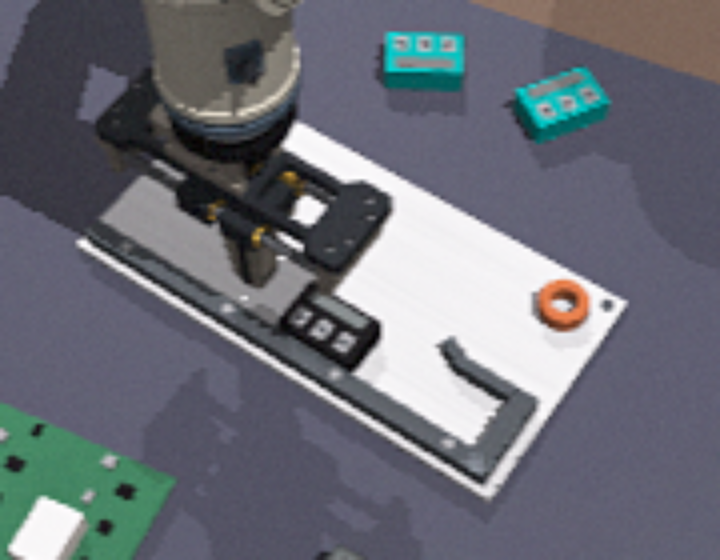

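```bash
python3 -m pendant '[{"linear":[0,0.38,0],"spin":0,"grip":0},{"linear":[0,0.38,0],"spin":0,"grip":0},{"linear":[0,0.38,0.15],"spin":0,"grip":0},{"linear":[0,0.38,0.3],"spin":0,"grip":0},{"linear":[0,0.38,0.45],"spin":0,"grip":0},{"linear":[0,0.38,0.6],"spin":0,"grip":0},{"linear":[0,0.38,0.75],"spin":0,"grip":0},{"linear":[0,0.38,0.9],"spin":0,"grip":0},{"linear":[0,0.38,1.05],"spin":0,"grip":0},{"linear":[0,0.38,1.2],"spin":0,"grip":0},{"linear":[0,0.38,1.3],"spin":0,"grip":0},{"linear":[0,0.38,1.4],"spin":0,"grip":0},{"linear":[0,0.38,1.5],"spin":0,"grip":0},{"linear":[0,0.38,1.5],"spin":0,"grip":0}]'
python3 - <<'E'
from h import *
s=state();print(s['time_s'],s['position'],own(s['position']),rot(s['ee_rot'])[:,0],s['wrist_force'],s['finger_gap'])
cv2.imwrite('pics/t7.png',cv2.resize(snapshot('scene')[:,:,::-1][120:260,170:350],(720,560)))
E
```

```text
time_s: 8.95
position: [0.5983, -0.0045, 0.0133]
ee_rot: [0.704, -0.704, 0.062, -0.062]
wrist_force: [-0.2, 0.3, 0.4]
finger_gap: 0.0004
8.95 [ 0.59830479 -0.00450386  0.01333272] [[28.56049672 11.63708488]] [ 9.84578421e-01 -1.74943788e-01 -6.70684432e-05] [-0.19034364  0.28045515  0.42688854] 0.0003878138776118328
```

View pics/t7.png

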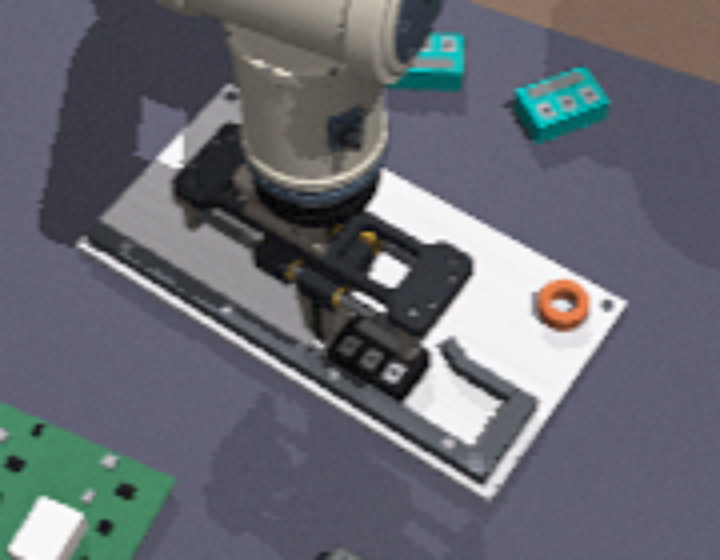

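The module is sliding flush along the rail towards the mouth. I'll continue.

```bash
python3 -m pendant '[{"linear":[0,0,0.1],"spin":0,"grip":0},{"linear":[0,0,0.2],"spin":0,"grip":0},{"linear":[0,0,0.3],"spin":0,"grip":0},{"linear":[0,0,0.4],"spin":0,"grip":0},{"linear":[0,0,0.5],"spin":0,"grip":0},{"linear":[0,0,0.6],"spin":0,"grip":0},{"linear":[0,0,0.7],"spin":0,"grip":0},{"linear":[0,0,0.8],"spin":0,"grip":0},{"linear":[0,0,0.9],"spin":0,"grip":0},{"linear":[0,0,1.0],"spin":0,"grip":0},{"linear":[0,0,1.1],"spin":0,"grip":0},{"linear":[0,0,1.2],"spin":0,"grip":0},{"linear":[0,0,1.2],"spin":0,"grip":0}]'
python3 - <<'E'
from h import *
s=state();print(s['time_s'],s['position'],own(s['position']),rot(s['ee_rot'])[:,0],s['wrist_force'],s['finger_gap'])
cv2.imwrite('pics/t8.png',cv2.resize(snapshot('scene')[:,:,::-1][120:260,170:350],(720,560)))
E
```

```text
time_s: 10.3
position: [0.6069, 0.0428, 0.0134]
ee_rot: [0.704, -0.704, 0.062, -0.062]
wrist_force: [0.7, -0.6, -0.3]
finger_gap: 0.0002
10.3 [0.60686205 0.04279296 0.01344876] [[28.81668778 59.70110747]] [ 9.84604361e-01 -1.74797590e-01  2.33684085e-04] [ 0.65371692 -0.59629559 -0.27344257] 0.00019624292997625357
```

View pics/t8.png

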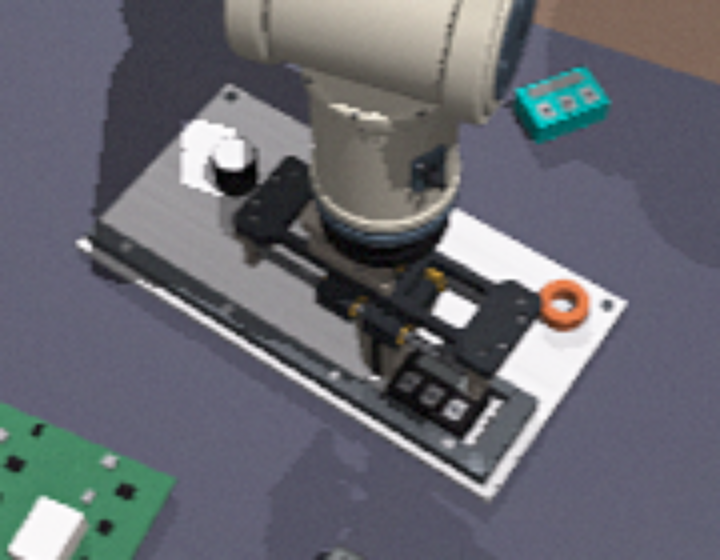

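```bash
python3 -m pendant '[{"linear":[0,0,0.06],"spin":0,"grip":0},{"linear":[0,0,0.12],"spin":0,"grip":0},{"linear":[0,0,0.16],"spin":0,"grip":0},{"linear":[0,0,0.16],"spin":0,"grip":0}]'
python3 -m pendant '[{"linear":[0,0,0.04],"spin":0,"grip":0},{"linear":[0,0,0.08],"spin":0,"grip":0},{"linear":[0,0,0.08],"spin":0,"grip":0}]'
python3 -m pendant '[{"linear":[0,0,0.03],"spin":0,"grip":0},{"linear":[0,0,0.06],"spin":0,"grip":0},{"linear":[0,0,0.06],"spin":0,"grip":0}]'
```

```text
time_s: 10.75
position: [0.6078, 0.0488, 0.0134]
ee_rot: [0.704, -0.704, 0.062, -0.062]
wrist_force: [-0.5, 0.9, -0.3]
finger_gap: 0.0003
time_s: 11.05
position: [0.6084, 0.0519, 0.0134]
ee_rot: [0.704, -0.704, 0.062, -0.062]
wrist_force: [0.4, -0.3, -0.6]
finger_gap: 0.0003
time_s: 11.35
position: [0.6087, 0.0539, 0.0134]
ee_rot: [-0.704, 0.705, -0.062, 0.062]
wrist_force: [-0.9, -3.3, 0.3]
finger_gap: 0.0005
```

```bash
python3 -m pendant '[{"linear":[0,0,0.03],"spin":0,"grip":0},{"linear":[0,0,0.06],"spin":0,"grip":0},{"linear":[0,0,0.06],"spin":0,"grip":0}]'
python3 -m pendant '[{"linear":[0,0,0.03],"spin":0,"grip":0},{"linear":[0,0,0.05],"spin":0,"grip":0},{"linear":[0,0,0.05],"spin":0,"grip":0}]'
python3 - <<'E'
from h import *
s=state();print(own(s['position']),s['wrist_force'])
cv2.imwrite('pics/t9.png',cv2.resize(snapshot('scene')[:,:,::-1][180:250,250:330],(720,630))[:600])
E
```

```text
time_s: 11.65
position: [0.6087, 0.0542, 0.0134]
ee_rot: [-0.703, 0.706, -0.062, 0.061]
wrist_force: [-0.9, -14.6, 2.1]
finger_gap: 0.0002
time_s: 11.95
position: [0.6087, 0.0543, 0.0134]
ee_rot: [-0.702, 0.706, -0.062, 0.061]
wrist_force: [-2.5, -24.8, 5.0]
finger_gap: 0.0003
[[28.61995363 71.35807815]] [ -2.54365959 -24.83057655   4.95107026]
```

View pics/t9.png

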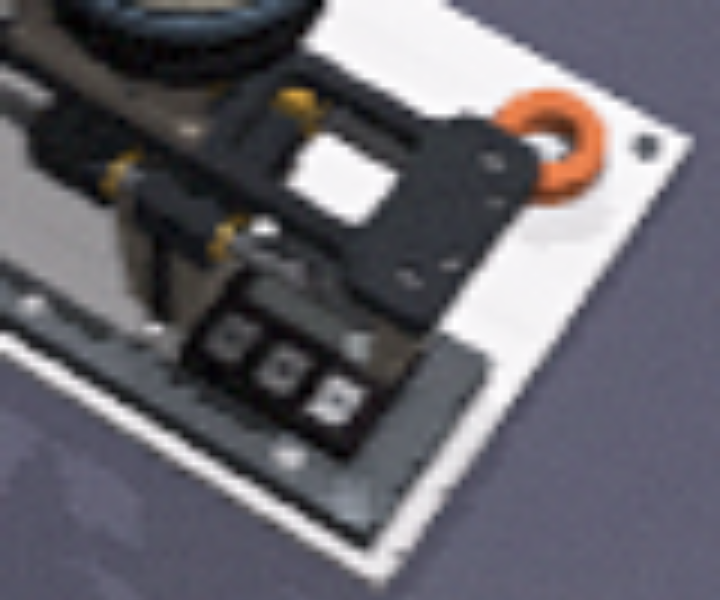

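The end wall is reached: the tool stopped and the force rose to 25 N. I'll back straight off, lift clear and inspect.

```bash
python3 -m pendant '[{"linear":[0,0,-0.3],"spin":0,"grip":0},{"linear":[0,0,-0.7],"spin":0,"grip":0},{"linear":[0,0,-0.7],"spin":0,"grip":0},{"linear":[0,-1.2,-0.7],"spin":0,"grip":0},{"linear":[0,-2.4,-0.7],"spin":0,"grip":0},{"linear":[0,-3.6,-0.7],"spin":0,"grip":0},{"linear":[-1.2,-4.5,-0.7],"spin":0,"grip":0},{"linear":[-2.4,-5,-1.5],"spin":0,"grip":0},{"linear":[-3,-5,-2.5],"spin":0,"grip":0},{"linear":[-3,-5,-3.5],"spin":0,"grip":0},{"linear":[-3,-5,-4.5],"spin":0,"grip":0},{"linear":[-3,-5,-5],"spin":0,"grip":0},{"linear":[-3,-5,-5],"spin":0,"grip":0}]'
python3 - <<'E'
from h import *
s=state();print(own(s['position']),s['wrist_force'])
a=snapshot('scene')[:,:,::-1];t=snapshot('top')[:,:,::-1];cv2.imwrite('pics/s10.png',a);cv2.imwrite('pics/top10.png',t)
x=cv2.resize(a[110:260,180:340],(400,375),interpolation=2);y=cv2.resize(t[150:250,190:297],(400,375),interpolation=2)
cv2.imwrite('pics/fin.png',np.hstack([x,y]))
E
```

```text
time_s: 13.3
position: [0.4561, -0.1192, 0.2137]
ee_rot: [-0.704, 0.704, -0.063, 0.064]
wrist_force: [0.6, -0.7, -0.3]
finger_gap: 0.0005
[[ -91.73738478 -125.88862957]] [ 0.55999604 -0.65317872 -0.27875075]
```

View pics/fin.png

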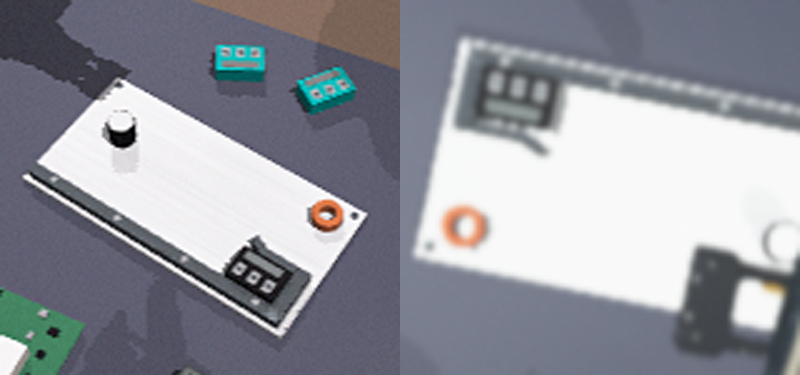

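```bash
python3 - <<'E'
from h import *
a=cv2.imread('pics/s10.png');a0=cv2.imread('pics/scene0.png');t=cv2.imread('pics/top10.png')
cv2.imwrite('pics/fin2.png',np.hstack([cv2.resize(a[190:250,260:332],(400,333),interpolation=2),cv2.resize(t[155:200,195:249],(400,333),interpolation=2)]))
for n,(y0,y1,x0,x1) in dict(cap=(150,172,218,240),coil=(186,206,300,322)).items():
    r=cv2.matchTemplate(a[y0-6:y1+6,x0-6:x1+6],a0[y0:y1,x0:x1],cv2.TM_CCOEFF_NORMED);print(n,cv2.minMaxLoc(r)[1::2])
# expected home rectangle px vs image, top view
for n in('scene','top'):
    P=[np.r_[toworld(x,y),.03] for x,y in((10,85),(50,85),(50,145),(10,145))];print(n,proj(cam(n),P).round(1).tolist())
E
```

```text
cap (0.9992868900299072, (6, 6))
coil (0.9994868636131287, (6, 6))
scene [[277.6, 207.2], [269.2, 218.3], [288.6, 230.0], [296.8, 218.5]]
top [[228.9, 184.3], [231.6, 171.2], [212.0, 167.2], [209.1, 180.2]]
```

View pics/fin2.png

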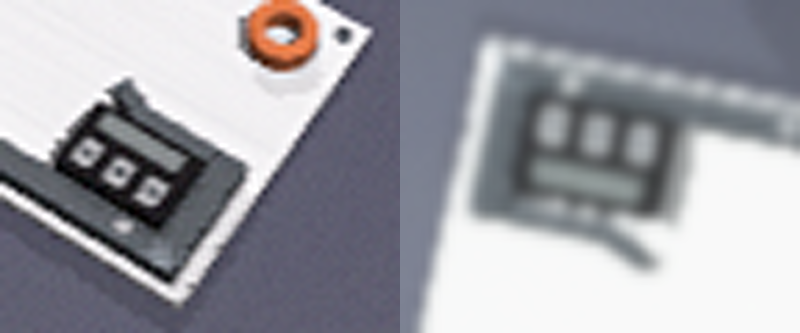

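The module's corners match the predicted home rectangle, and the capacitor and coil haven't moved. Handing in.

```bash
python3 -c "
from plant import hand_in;print(hand_in())"
```

```text
the job is handed in; nothing more can be done
None
```

The module is home in the corner pocket, flat against the rail and up against the end wall. I handed the job in at about 13.4 s of the allowed 54 s.

- **What I did:** I pushed the module square onto the rail with two fingertips. With the fingers closed, I then slid it along the rail into the pocket, backed straight off and lifted clear.
- **Contact:** At the rail the tool stopped at about 12 N in the horizontal plane, and at the end wall it stopped at about 25 N. Both readings are well under the limits.
- **Position:** In the last top picture, the two rail-side corners of the module are within about 1 pixel (roughly 3 mm) of where they should be at home. Only a thin gap shows on the lip side.
- **Bystanders:** The capacitor and coil matched their starting pictures with no shift. I compared only those two by measurement. The rest of the scene I checked only by eye where it shows in the pictures, and the mug, jar and screwdriver fall outside the close-ups I viewed at the end.
- **Disagreements:** The top and wrist cameras differed by about 2 mm on the jig's position. I settled the final contacts by force readings instead.

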